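# Tip the glass scrap bin and hold the glass in its corner

## Robot

A 6-joint arm with a two-finger parallel gripper is mounted at the origin on the work surface. World frame = base frame: x ahead of the robot, y to its left, z up, the work surface at z = 0. Lengths are in mm, angles in rad, forces in N, time in s.
With the tool pointing down it reaches from about 350 to 775 mm from the base axis. Payload 7.3 kg.
Tool frame: the origin (TCP) lies between the finger pads, 19 mm behind the fingertips; this is the grasp point; z points along the fingers, y is the line along which they close (so a half turn about z gives the same grasp; the last joint's range is limited). The gripper opens to 92 mm and grips with 3 to 60 N. Pads are 19 mm wide; open, the fingers measure 130 mm over their backs; the gripper's body (75 mm by 190 mm) begins 47 mm behind the grasp point.
Start: joints at [1.036, 0.342, 1.524, -0, 1.275, -0.146], TCP at [199.003, 485.841, 245.541] pointing down, gripper open.
Joint ranges: [-2.53, 2.53], [-0.77, 2.02], [0.04, 2.7], [-1, 4.14], [0.28, 2.66], [-3.11, 3.11]. Speed limits (rad/s): [2.57, 2.57, 3.14, 3.14, 3.14, 3.14].

## Interface

Orientations are given as [roll, pitch, yaw] about the fixed x, y, z axes, in that order (R = Rz(yaw) Ry(pitch) Rx(roll)).
In Python, from plant import bot gives the robot as it stands.
- The arm moves only by the tool jog_arm, never from a script. Its argument "targets" is a list of rows, each an object with "xyz": the shift along the tool's x, y, z as a fraction of full scale, a list of three; "spin": the turn about the tool's z as a fraction of full scale. In form: [{"xyz": [x, y, z], "spin": spin}, ...]. A call has exactly 10 rows; each row shifts and turns the commanded pose from where the row before left it, along the tool's axes as they then stand; what a row does not reach is not made up. Full scale, the value 1, is 80 mm for a shift and 0.1 rad for a turn. A row lasts 1/8 s, in which the tool goes at most 62.5 mm and 10.7 degrees, less where a joint would pass 70% of its speed; a pose out of reach is approached as far as the arm can. A call with a number of a shift or a turn outside -1 to 1 is refused whole. A call with a gripper value outside its range is refused whole. "gripper" is the opening in per cent of the stroke, from 0 (shut) to 100 (fully open), set as the call begins (left out, the last holds). The fingers move at their own pace and stop on an object; the grip force is fixed at half the most. Time passes only in rows, so rows that do not move let the fingers close, or fill a call up. It gives the time, the measured TCP pose, the force, the opening and the grip force at its end, in the units of the state.
- bot.get_obs(): the state, without advancing time (a new reading comes with each control period).
- bot.capture(name): name is "scene" or "top" or "wrist"; returns the picture (420x560x3 uint8, blue, green, red); there is no depth.
- bot.get_calibration(name): a dict with "vfov" (degrees; the focal length in pixels is half the picture's height over the tangent of half this angle, whatever the lens; pixels are square), "cx", "cy" (the principal point, pixels), "eye" and "rotation" of the camera in the world. Camera axes: x right, y down, z forward; pixel columns grow to the right and rows downward; lengths in mm; the calibration is good to about 2 mm. The wrist camera is an equidistant fisheye: a pixel r from the principal point sees the ray r / f radians off the axis. A picture is of the moment at which its call begins: read the wrist's pose just before it. get_calibration takes no time and is no camera call; for the wrist camera it gives the pose at the moment of the call.
- bot.close_job(): hands the job in; it is judged then, once.
The state is a dict: "time": time; "joint_positions": joint angles; "dq": joint speeds; "tau": joint torques, N m; "tool_pos": TCP position; "tcp_rot": TCP orientation; "contact_force": force on the tool from outside, world axes, zero at the start; "moment": the same for the moment, N m; "grip_width": finger opening in mm; "finger_force": force on a finger pad.
Only numpy, scipy, OpenCV 4.12 (cv2) and the standard library are available. Lean on these libraries where they do the work, as an engineer would, in place of code of your own. Each camera call takes 0.05 s, during which the arm holds its last target. There are 200 camera calls.

## Task

Put the ribbed round glass rondel into the steel scrap bin and let go of it, then tip the bin by its bail handle until the rondel and the three glass offcuts have all slid down together into the bin's pivot corner. Finish while still holding the bin tipped by its bail, steady, with all the glass lying in that corner; do not put the bin back down, and leave everything else on the bench where it is.

Things in the scene. Friction and masses are not known exactly. Their poses are not given: they have to be found in the camera images.
- bin_base: Black steel base plate of the tipping bin, bolted to the bench, 200 x 330 x 8 mm; origin on the bench top (z = 0) under the centre of the level bin. Its +y axis points horizontally from the pivot corner towards the bail; its x axis is parallel to the pivot axle and to the bail's bar. The axle lies at y = -140 mm, z = 30 mm in this frame, its ends in two ears at x = -75 and +75 mm.
- bin_tilt (a joint): Tilt of the bin about its axle, rad: 0 = level, resting on the base; it grows as the bail is lifted, to a stop at 1.05. It turns freely and falls back to level when let go (some 4 N at the bail carries it). Glass starts to slide on the steel at about 0.2 to 0.3 rad; along the walls into the corner it may need 0.35 to 0.5 rad. The walls keep it in up to the stop.
- bin_corner (a point): Point on the inner floor of the bin at the pivot corner, where the two walls meet (this is the corner the glass slides into). It turns with the bin; its +x and +y axes run along the feet of those two walls, 190 mm each, z away from the floor. Slid fully home, all four pieces of glass lie side by side with their origins within about 100 mm of it.
- bin: The bin: an open square steel tote, 190 x 190 mm inside, walls 4 mm thick and 55 mm high inside, floor 4 mm thick; level, its inner floor is 34 mm and its rim 90 mm above the bench. Set diagonally: one corner (the pivot corner) is right over the axle, the one across from it carries the bail. Origin on the axle under the pivot corner's outer edge; x and y along the two walls, z away from the floor.
- bin_floor (a point): Centre of the bin's inner floor; turns with the bin, axes as for the bin.
- bail_bar (a point): Middle of the bail's round steel bar, 12 mm thick, 110 mm long between its two side arms; grip it here. It runs parallel to the axle (base x axis), 46 mm outside the corner farthest from the pivot. Level, it is 115 mm above the bench, 186 mm from the bin's centre: 326 mm along the diagonal from the axle and 85 mm above it. It moves on an arc about the axle and can turn between the fingers.
- rondel: Ribbed amber glass rondel: a thick round disc, 60 mm across, 14 mm thick (up to 18 mm with the ribs and boss on its top), 95 g, lying flat on the bench; origin at the centre of its underside.
- offcut1: Pale green glass offcut in the bin, three-cornered, about 43 mm a side, 10 mm thick, 30 g; origin at the centre of its underside.
- offcut2: Pale green glass offcut in the bin, four-cornered, about 32 mm a side, 10 mm thick, 32 g; origin at the centre of its underside.
- offcut3: Pale green glass offcut in the bin, five-cornered, about 42 mm across, 10 mm thick, 32 g; origin at the centre of its underside.
- red_plate: Bystander: a red glass sliver plate, 85 x 45 x 5 mm, lying flat near the rondel; origin at the centre of its underside, x along it.
- foil_roll: Bystander: a roll of copper foil, a flat round cardboard spool 68 mm across and 22 mm tall with smooth copper round its side, near the rondel; origin at the centre of its underside.
- fid: Bystander: an enamelled iron fid, 160 mm long, 22 mm thick, lying on the bench; origin on the bench below its handle's front part, x towards its point.
- lathekin: Bystander: a hardwood lathekin, a flat slat 160 x 24 x 9 mm; origin at its underside, x along it.
- flux_bottle: Bystander: an upright bottle, 48 mm across, 110 mm tall; origin at the centre of its underside.
- hammer: Bystander: a hammer, 240 mm long, lying along its x axis.
- lead_weight: Bystander: a dark metal block 50 x 50 x 35 mm; origin at the centre of its underside.
There are look-alikes about, which are no part of the job. What is shaped like the offcut3 but black or orange is not meant.

How it is judged (in metres and radians):
On the way, in this order (a step that is already met when the one before it is completed fails the run):
1. the rondel lies in the level bin, released and at rest (x of rondel in the frame of bin_corner between -0.002 and 0.192 m and y of rondel in the frame of bin_corner between -0.002 and 0.192 m and z of rondel in the frame of bin_corner between -0.01 and 0.06 m and contact force between the fingers and rondel below 0.05 N and linear speed of rondel below 0.03 m/s and value of joint bin_tilt below 0.1 rad), for 0.2 s.
2. the bin is tipped by its bail and all the glass has slid into the pivot corner (x of each of rondel, offcut1, offcut2, offcut3 in the frame of bin_corner above -0.002 m and y of each of rondel, offcut1, offcut2, offcut3 in the frame of bin_corner above -0.002 m and z of rondel in the frame of bin_corner between -0.01 and 0.06 m and distance between each of rondel, offcut1, offcut2, offcut3 and bin_corner below 0.125 m and z of offcut1 in the frame of bin_corner between -0.01 and 0.06 m and z of offcut2 in the frame of bin_corner between -0.01 and 0.06 m and z of offcut3 in the frame of bin_corner between -0.01 and 0.06 m and value of joint bin_tilt above 0.35 rad and velocity of joint bin_tilt between -0.1 and 0.1 rad/s and contact force between the fingers and bin above 0.5 N and distance between the grasp point and bail_bar below 0.05 m), for 0.3 s.
At the end, for the whole second after the job is handed in: The fingers hold the bail (over 0.5 N on the bin, TCP within 50 mm of the bar's middle, no bystander propping it), the bin is tipped over 0.35 rad and steady (under 0.1 rad/s); the rondel and all three offcuts are at rest in the bin, their origins within 125 mm of the pivot corner (all of step 2 and linear speed of each of rondel, offcut1, offcut2, offcut3 below 0.03 m/s and contact force between each of red_plate, foil_roll, fid, lathekin, flux_bottle, hammer, lead_weight and bin below 0.2 N); the arm keeps its last pose, push and grip.
It fails at once if a bystander is shoved by more than 40 mm (distance of any of red_plate, foil_roll, fid, lathekin, flux_bottle, hammer, lead_weight from where it was at the start of the episode above 0.04 m).
It also fails if it takes over 54 s, if anything falls off the work surface, if the arm or the gripper's body presses on something with over 40 N, if the wrist force passes 120 N, or if a joint passes its speed limit or range.

## Working session

There is one attempt and no reset: what is moved stays moved. The work goes in short steps, Python scripts to look and compute and a tool call to move; the robot and the scene stay as the last step left them, time stands still between calls to the robot, and variables do not carry over. Pictures are saved under pics/ and viewed, at most 10 in all, crops included, and the job is handed in when it is done.

Besides the shell and the picture viewer there is one more tool, called after "Request:" as a command line: name --argument value ..., lists and objects as JSON in quotes. jog_arm: Moves the arm, as the interface text tells. Shift numbers are shares of 80 mm and turn numbers shares of 0.1 rad, none past 1 either way. Its arguments: {"type":"object","properties":{"targets":{"type":"array","items":{"type":"object","properties":{"xyz":{"type":"array","items":{"type":"number"}},"spin":{"type":"number"}}}},"gripper":{"type":"number"}},"required":["targets"]}

```bash
mkdir -p pics; ls; python3 - <<'E'
from plant import bot
import cv2,numpy as np
for n in("scene","top"):
    cv2.imwrite(f"pics/{n}0.png",bot.capture(n)); c=bot.get_calibration(n); print(n,c)
o=bot.get_obs();print(o)
E
```

```text
pics
scene {'vfov': 43.014470303689784, 'cx': 280.1483657508248, 'cy': 208.43807306144762, 'eye': array([1211.64344784, -626.13976802, 1050.9791996 ]), 'rotation': array([-2.38404177,  0.00767812,  0.82982756])}
top {'vfov': 46.88074942205515, 'cx': 277.36853753632863, 'cy': 211.25028607181147, 'eye': array([ 345.26192146,  -19.70957288, 1488.60088561]), 'rotation': array([-3.00991973, -0.00421674, -1.55482768])}
{'time': 0.1, 'joint_positions': array([ 1.03597974e+00,  3.42708113e-01,  1.52490316e+00, -4.57802525e-05,
        1.27542818e+00, -1.45989947e-01]), 'dq': array([ 1.23641997e-03, -2.37177437e-03, -1.48783273e-04, -2.23620627e-04,
       -5.80443127e-05,  1.25128510e-03]), 'tau': array([ 1.38727242e-03, -4.32005560e+01, -2.44695568e+01,  7.18360953e-02,
        5.25016047e-02, -5.06097172e-05]), 'tool_pos': array([198.84139011, 485.52213078, 244.89227036]), 'tcp_rot': array([-3.14015488e+00, -1.67155616e-04,  2.75277926e+00]), 'contact_force': array([-0.26550896,  0.45180789, -0.6333513 ]), 'moment': array([-0.00151319, -0.02574878, -0.00336035]), 'finger_force': 0.0, 'grip_width': 91.9956530508907}
```

View pics/top0.png

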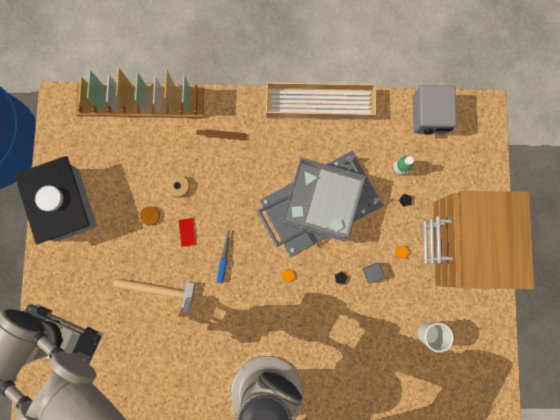

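View pics/scene0.png

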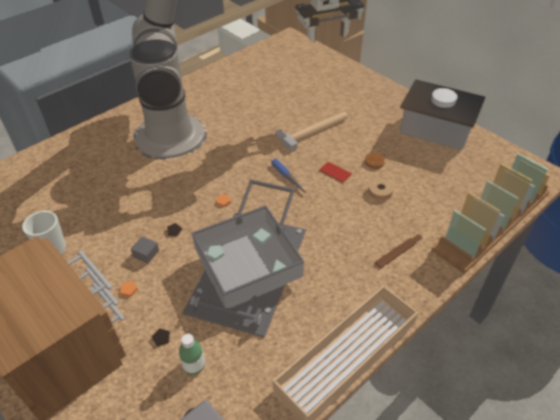

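```bash
cat > h.py <<'E'
import cv2,numpy as np
from scipy.spatial.transform import Rotation as R
from plant import bot
def rays(cal,px,H=420):
    px=np.atleast_2d(np.array(px,float)); f=H/2/np.tan(np.radians(cal['vfov'])/2)
    d=np.c_[(px[:,0]-cal['cx'])/f,(px[:,1]-cal['cy'])/f]
    if cal.get('fish'):
        r=np.linalg.norm(d,axis=1)[:,None]; v=np.c_[d/np.maximum(r,1e-9)*np.sin(r),np.cos(r)]
    else: v=np.c_[d,np.ones(len(d))]
    return v@R.from_euler('xyz',cal['rotation']).as_matrix().T
def onz(cal,px,z):
    v=rays(cal,px); e=np.array(cal['eye']); return e+v*((z-e[2])/v[:,2])[:,None]
def blobs(im,lo,hi,amin=15):
    m=cv2.inRange(cv2.cvtColor(im,cv2.COLOR_BGR2HSV),np.array(lo),np.array(hi))
    n,_,s,c=cv2.connectedComponentsWithStats(m)
    return [(c[i].round(1),s[i,4]) for i in range(1,n) if s[i,4]>=amin]
def tool(p,yaw=None):
    "jog needed (tool axes, shares) to go to world p"
    o=bot.get_obs(); M=R.from_euler('xyz',o['tcp_rot']).as_matrix()
    return M.T@(np.array(p)-o['tool_pos'])/80
E
python3 - <<'E'
from h import *
im=cv2.imread('pics/top0.png');c=bot.get_calibration('top');s=bot.get_calibration('scene');im2=cv2.imread('pics/scene0.png')
np.set_printoptions(suppress=True,precision=1)
print('base',onz(c,[268,392],0))
for n,px,z in[('rondel',(150,215),16),('foil',(180,187),22),('red',(187,232),5),('hammerhead',(188,298),20),('plate corner L',(261,207),8)]:print(n,onz(c,px,z))
print('rondel scene',onz(s,(375,160),16),'foil',onz(s,(381,189),22))
for a,i in((c,im),(s,im2)): print([ (b,onz(a,b[0],44)[0]) for b in blobs(i,(60,25,150),(90,130,255))])
a=cv2.resize(im[140:270,130:400],None,fx=2.9,fy=2.9,interpolation=2)
cv2.imwrite('pics/crop.png',a)
b=cv2.resize(im2[140:340,180:400],None,fx=2.7,fy=2.7,interpolation=2);cv2.imwrite('pics/crop2.png',b)
E
```

```text
base [[ 3.5 -3.8  0. ]]
rondel [[522.4 366.8  16. ]]
foil [[609.8 277.5  22. ]]
red [[473.  253.5   5. ]]
hammerhead [[274.2 239.8  20. ]]
plate corner L [[553.8  27.9   8. ]]
rondel scene [[528.8 363.   16. ]] foil [[622.5 277.6  22. ]]
[((array([401.1, 162.9]), np.int32(51)), array([ 691.8, -398. ,   44. ]))]
[]
```

View pics/crop.png

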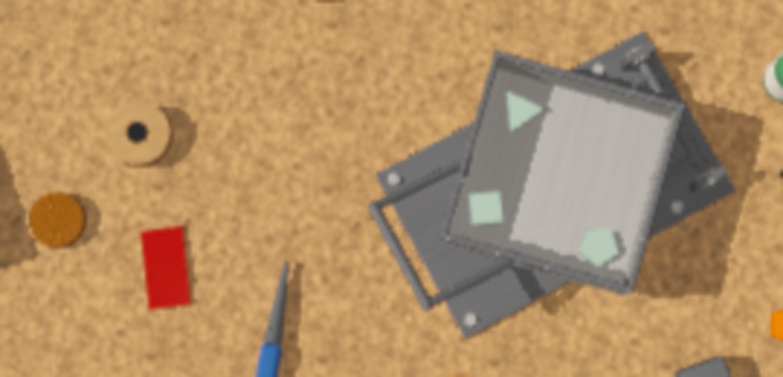

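View pics/crop2.png

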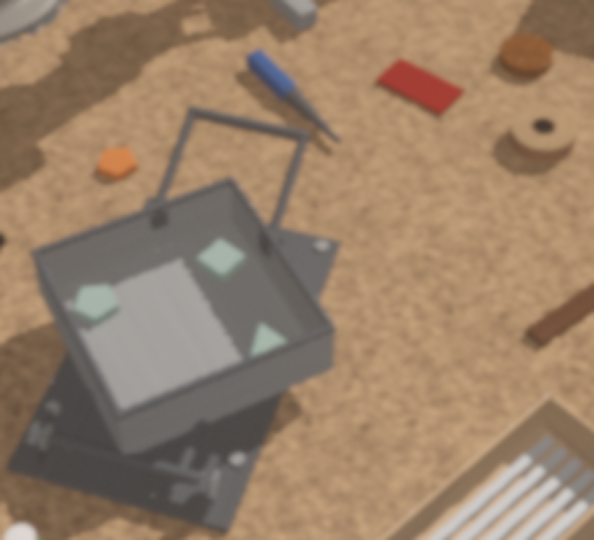

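The crop confirms that the plain amber disc at top-image (150,215) is the rondel. The spool with a hole at (180,187) is the foil roll. The bail bar runs from about (259,211) to (278,245), and the pivot corner is top right at about (365,175). Next I'll work out the bin geometry and the jog to get above the rondel.

```bash
python3 - <<'E'
from h import *
np.set_printoptions(suppress=True,precision=2)
c=bot.get_calibration('top');s=bot.get_calibration('scene')
u=lambda P:np.array(P,float)/2.9+[130,140]
u2=lambda P:np.array(P,float)/2.7+[180,140]
pl=onz(c,u([(378,175),(645,33),(733,190),(468,337)]),8);print('plate',pl,pl.mean(0))
rim=onz(c,u([(497,52),(683,103),(630,290),(447,237)]),90);print('rim',rim,rim.mean(0))
bar=onz(c,u([(375,206),(430,305)]),115);print('bar',bar,bar.mean(0))
bar2=onz(s,u2([(190,112),(305,135)]),115);print('bar scene',bar2,bar2.mean(0))
print('offcuts',onz(c,u([(522,110),(486,208),(600,246)]),44))
print('offc scene',onz(s,u2([(266,340),(220,257),(96,302)]),44))
d=pl[0]+pl[3]-pl[1]-pl[2];print('diag',d/np.linalg.norm(d)); d=bar.mean(0)-rim.mean(0);d[2]=0;print(d)
g=tool((524,366,120));print('to rondel hover',g)
E
```

```text
plate [[ 574.57   30.36    8.  ]
 [ 734.75 -255.19    8.  ]
 [ 564.69 -348.29    8.  ]
 [ 403.99  -67.71    8.  ]] [ 569.5  -160.21    8.  ]
rim [[ 690.74  -91.09   90.  ]
 [ 640.95 -280.42   90.  ]
 [ 450.05 -226.03   90.  ]
 [ 500.2   -42.8    90.  ]] [ 570.48 -160.08   90.  ]
bar [[527.02  29.06 115.  ]
 [430.31 -26.72 115.  ]] [478.67   1.17 115.  ]
bar scene [[432.6  -25.7  115.  ]
 [528.62  32.39 115.  ]] [480.61   3.35 115.  ]
offcuts [[ 640.36 -120.21   44.  ]
 [ 536.23  -83.59   44.  ]
 [ 498.54 -201.91   44.  ]]
offc scene [[ 638.88 -117.83   44.  ]
 [ 539.63  -84.66   44.  ]
 [ 504.05 -200.93   44.  ]]
diag [-0.49  0.87  0.  ]
[-91.82 161.26   0.  ]
to rondel hover [-4.33  0.16  1.56]
```

Request:
jog_arm --targets '[{"xyz":[-0.54,0.02,0.1],"spin":0},{"xyz":[-0.54,0.02,0.1],"spin":0},{"xyz":[-0.54,0.02,0.1],"spin":0},{"xyz":[-0.54,0.02,0.1],"spin":0},{"xyz":[-0.54,0.02,0.1],"spin":0},{"xyz":[-0.54,0.02,0.1],"spin":0},{"xyz":[-0.54,0.02,0.1],"spin":0},{"xyz":[-0.54,0.02,0.1],"spin":0},{"xyz":[0,0,0],"spin":-1},{"xyz":[0,0,0],"spin":-1}]' --gripper 100

```text
time: 1.35
tool_pos: [524.0, 366.0, 180.4]
tcp_rot: [-3.141, -0.001, 2.955]
contact_force: [-0.6, -0.8, -0.3]
grip_width: 91.9
finger_force: 0.0
```

Request:
jog_arm --targets '[{"xyz":[0,0,0],"spin":-1},{"xyz":[0,0,0],"spin":-1},{"xyz":[0,0,0],"spin":-1},{"xyz":[0,0,0],"spin":-1},{"xyz":[0,0,0],"spin":-1},{"xyz":[0,0,0],"spin":-1},{"xyz":[0,0,0],"spin":-1},{"xyz":[0,0,0],"spin":0},{"xyz":[0,0,0],"spin":0},{"xyz":[0,0,0],"spin":0}]'

```text
time: 2.6
tool_pos: [523.6, 366.7, 181.4]
tcp_rot: [3.142, -0.0, -2.631]
contact_force: [-0.4, -0.1, 0.2]
grip_width: 91.8
finger_force: 0.0
```

```bash
python3 - <<'E'
from h import *
np.set_printoptions(suppress=True,precision=3)
c=bot.get_calibration('wrist');c['fish']=1
im=bot.capture('wrist');cv2.imwrite('pics/w1.png',im)
o=bot.get_obs();print(o['tool_pos'],o['tcp_rot'],o['time'],c)
for b in blobs(im,(8,180,60),(20,255,230),200):print(b,onz(c,b[0],12))
print(tool((524,366,21)))
E
```

```text
[523.632 366.672 181.475] [ 3.142 -0.    -2.631] 2.65 {'vfov': 65.70646984690485, 'cx': 282.1622237881612, 'cy': 212.15985111580923, 'eye': array([458.655, 330.679, 320.64 ]), 'rotation': array([2.863, 0.   , 2.081]), 'fish': 1}
(array([288.3, 195.8]), np.int32(2755)) [[518.419 370.904  12.   ]]
[-0.    -0.01   2.006]
```

View pics/w1.png

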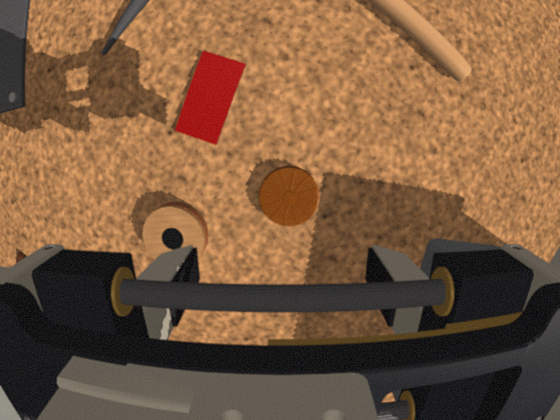

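The rondel shows at (288,196) in the wrist picture, with the foil roll and red plate clear of both finger paths. Descending to grasp.

Request:
jog_arm --targets '[{"xyz":[0.03,0.055,0.4],"spin":0},{"xyz":[0,0,0.4],"spin":0},{"xyz":[0,0,0.4],"spin":0},{"xyz":[0,0,0.4],"spin":0},{"xyz":[0,0,0.2],"spin":0},{"xyz":[0,0,0.1],"spin":0},{"xyz":[0,0,0.09],"spin":0},{"xyz":[0,0,0],"spin":0},{"xyz":[0,0,0],"spin":0},{"xyz":[0,0,0],"spin":0}]'

```text
time: 3.9
tool_pos: [519.7, 369.5, 23.0]
tcp_rot: [3.142, 0.001, -2.63]
contact_force: [0.3, -0.2, -1.0]
grip_width: 91.7
finger_force: 0.0
```

Request:
jog_arm --targets '[{"xyz":[0,0,0],"spin":0},{"xyz":[0,0,0],"spin":0},{"xyz":[0,0,0],"spin":0},{"xyz":[0,0,0],"spin":0},{"xyz":[0,0,0],"spin":0},{"xyz":[0,0,0],"spin":0},{"xyz":[0,0,0],"spin":0},{"xyz":[0,0,0],"spin":0},{"xyz":[0,0,0],"spin":0},{"xyz":[0,0,0],"spin":0}]' --gripper 40

```text
time: 5.15
tool_pos: [519.4, 369.4, 22.4]
tcp_rot: [3.142, 0.0, -2.63]
contact_force: [0.0, 0.8, -0.8]
grip_width: 58.9
finger_force: 30.0
```

Request:
jog_arm --targets '[{"xyz":[0,0,-0.3],"spin":0},{"xyz":[0,0,-0.5],"spin":0},{"xyz":[0,0,-0.6],"spin":0},{"xyz":[0.1,-0.2,-0.6],"spin":0},{"xyz":[0.19,-0.45,0],"spin":0},{"xyz":[0.2,-0.48,0],"spin":0},{"xyz":[0.2,-0.48,0],"spin":0},{"xyz":[0.2,-0.48,0],"spin":0},{"xyz":[0.2,-0.48,0],"spin":0},{"xyz":[0.2,-0.48,0],"spin":0}]'

```text
time: 6.4
tool_pos: [548.7, 104.6, 182.2]
tcp_rot: [-3.142, -0.0, -2.63]
contact_force: [0.2, 0.7, -0.6]
grip_width: 59.0
finger_force: 30.0
```

Request:
jog_arm --targets '[{"xyz":[0.2,-0.48,0],"spin":0},{"xyz":[0.2,-0.48,0],"spin":0},{"xyz":[0.2,-0.48,0],"spin":0},{"xyz":[0.2,-0.48,0],"spin":0},{"xyz":[0.2,-0.48,0],"spin":0},{"xyz":[0.2,-0.48,0],"spin":0},{"xyz":[0.15,-0.3,0],"spin":0},{"xyz":[0.05,-0.1,0],"spin":0},{"xyz":[0,0,0],"spin":0},{"xyz":[0,0,0],"spin":0}]'

```text
time: 7.65
tool_pos: [579.4, -176.4, 182.3]
tcp_rot: [3.141, 0.0, -2.629]
contact_force: [-0.4, -0.1, -0.7]
grip_width: 58.8
finger_force: 30.0
```

```bash
python3 - <<'E'
from h import *
np.set_printoptions(suppress=True,precision=3)
o=bot.get_obs();print(o['tool_pos'],o['tcp_rot'],o['grip_width'],o['joint_positions'],tool((582,-182,60)))
E
```

```text
[ 579.419 -176.364  182.311] [ 3.141  0.    -2.629] 58.832318200468656 [-0.422  0.542  1.383  0.     1.218 -2.505] [ 0.006 -0.078  1.529]
```

Request:
jog_arm --targets '[{"xyz":[0.006,-0.078,0.3],"spin":0},{"xyz":[0,0,0.4],"spin":0},{"xyz":[0,0,0.4],"spin":0},{"xyz":[0,0,0.2],"spin":0},{"xyz":[0,0,0.1],"spin":0},{"xyz":[0,0,0.08],"spin":0},{"xyz":[0,0,0.05],"spin":0},{"xyz":[0,0,0],"spin":0},{"xyz":[0,0,0],"spin":0},{"xyz":[0,0,0],"spin":0}]'

```text
time: 8.9
tool_pos: [582.3, -183.4, 60.3]
tcp_rot: [-3.141, 0.0, -2.63]
contact_force: [0.4, -0.2, -0.4]
grip_width: 58.5
finger_force: 30.0
```

Request:
jog_arm --targets '[{"xyz":[0,0,0],"spin":0},{"xyz":[0,0,0],"spin":0},{"xyz":[0,0,0],"spin":0},{"xyz":[0,0,0],"spin":0},{"xyz":[0,0,0],"spin":0},{"xyz":[0,0,0],"spin":0},{"xyz":[0,0,0],"spin":0},{"xyz":[0,0,0],"spin":0},{"xyz":[0,0,0],"spin":0},{"xyz":[0,0,0],"spin":0}]' --gripper 80

```text
time: 10.15
tool_pos: [582.1, -183.3, 59.9]
tcp_rot: [3.142, 0.0, -2.63]
contact_force: [0.2, 0.8, 0.4]
grip_width: 73.4
finger_force: 0.0
```

Request:
jog_arm --targets '[{"xyz":[0,0,-0.1],"spin":0},{"xyz":[0,0,-0.2],"spin":0},{"xyz":[0,0,-0.3],"spin":0},{"xyz":[0,0,-0.4],"spin":0},{"xyz":[0,0,-0.4],"spin":0},{"xyz":[0,0,-0.2],"spin":0},{"xyz":[0,0,0],"spin":0},{"xyz":[0,0,0],"spin":0},{"xyz":[0,0,0],"spin":0},{"xyz":[0,0,0],"spin":0}]'

```text
time: 11.4
tool_pos: [581.8, -183.2, 187.0]
tcp_rot: [3.14, -0.001, -2.63]
contact_force: [0.5, 0.5, 0.4]
grip_width: 73.5
finger_force: 0.0
```

```bash
python3 - <<'E'
from h import *
np.set_printoptions(suppress=True,precision=3)
im=bot.capture('scene');cv2.imwrite('pics/s2.png',cv2.resize(im[140:340,180:400],None,fx=2.7,fy=2.7))
o=bot.get_obs();print(o['tool_pos'],o['tcp_rot'],o['time'],tool((479.4,2.4,115)))
E
```

```text
[ 581.905 -183.174  187.189] [ 3.141 -0.001 -2.63 ] 11.45 [-0.018  2.649  0.905]
```

View pics/s2.png

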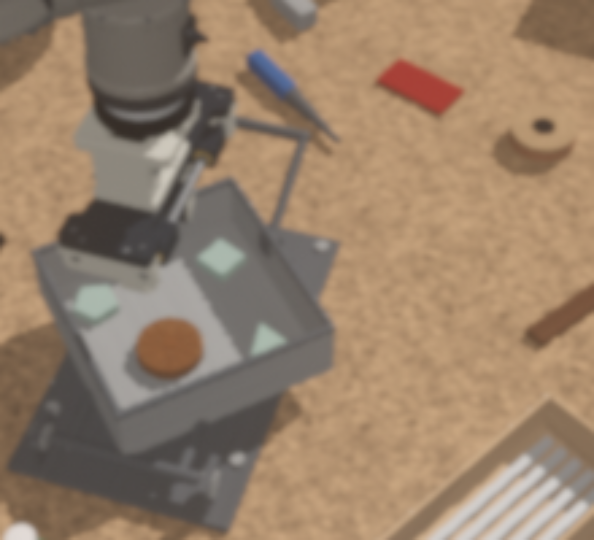

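The rondel lies free in the bin, and the three offcuts haven't moved. Next is the bail.

Request:
jog_arm --targets '[{"xyz":[0,0.2,0],"spin":0},{"xyz":[0,0.4,0],"spin":0},{"xyz":[0,0.45,0],"spin":0},{"xyz":[0,0.45,0],"spin":0},{"xyz":[0,0.45,0],"spin":0},{"xyz":[0,0.4,0],"spin":0},{"xyz":[0,0.2,0],"spin":0},{"xyz":[-0.02,0.1,0],"spin":0},{"xyz":[0,0,0],"spin":0},{"xyz":[0,0,0],"spin":0}]' --gripper 50

```text
time: 12.7
tool_pos: [480.3, 1.8, 187.8]
tcp_rot: [-3.141, 0.0, -2.631]
contact_force: [-0.1, 0.4, -0.7]
grip_width: 45.9
finger_force: 0.0
```

```bash
python3 - <<'E'
from h import *
np.set_printoptions(suppress=True,precision=3)
c=bot.get_calibration('wrist');c['fish']=1
im=bot.capture('wrist');cv2.imwrite('pics/w2.png',im)
o=bot.get_obs();print(o['tool_pos'],o['tcp_rot'],o['grip_width'],tool((479.4,2.4,115)),c)
E
```

```text
[480.192   1.749 187.802] [-3.141  0.    -2.631] 45.78724978786108 [0.005 0.012 0.91 ] {'vfov': 65.70646984690485, 'cx': 282.1622237881612, 'cy': 212.15985111580923, 'eye': array([415.25 , -34.209, 327.03 ]), 'rotation': array([2.862, 0.001, 2.082]), 'fish': 1}
```

View pics/w2.png

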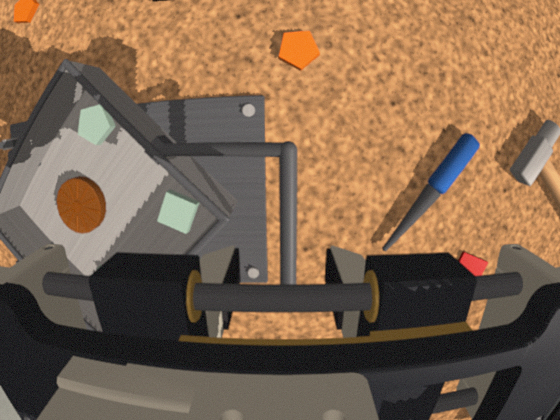

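The bar runs vertically at x≈288, midway between the fingers at about 220 and 355. Descending and closing.

Request:
jog_arm --targets '[{"xyz":[0,0.01,0.2],"spin":0},{"xyz":[0,0,0.3],"spin":0},{"xyz":[0,0,0.2],"spin":0},{"xyz":[0,0,0.1],"spin":0},{"xyz":[0,0,0.06],"spin":0},{"xyz":[0,0,0.05],"spin":0},{"xyz":[0,0,0],"spin":0},{"xyz":[0,0,0],"spin":0},{"xyz":[0,0,0],"spin":0},{"xyz":[0,0,0],"spin":0}]'

```text
time: 14.0
tool_pos: [479.5, 3.1, 115.3]
tcp_rot: [-3.141, 0.0, -2.63]
contact_force: [-0.2, -0.0, 0.4]
grip_width: 45.8
finger_force: 0.0
```

Request:
jog_arm --targets '[{"xyz":[0,0,0],"spin":0},{"xyz":[0,0,0],"spin":0},{"xyz":[0,0,0],"spin":0},{"xyz":[0,0,0],"spin":0},{"xyz":[0,0,0],"spin":0},{"xyz":[0,0,0],"spin":0},{"xyz":[0,0,0],"spin":0},{"xyz":[0,0,0],"spin":0},{"xyz":[0,0,0],"spin":0},{"xyz":[0,0,0],"spin":0}]' --gripper 0

```text
time: 15.25
tool_pos: [478.2, 5.0, 115.0]
tcp_rot: [3.138, -0.001, -2.631]
contact_force: [-3.6, 9.2, 3.4]
grip_width: 11.0
finger_force: 30.0
```

```bash
python3 - <<'E'
from h import *
np.set_printoptions(suppress=True,precision=3)
o=bot.get_obs();print(o['tool_pos'],o['grip_width'],o['contact_force'])
a0=np.arctan2(85,326);r=np.hypot(85,326)
th=np.r_[0:0.7:29j];y=r*np.cos(a0+th);z=r*np.sin(a0+th)
dy=np.diff(y)/80;dz=-np.diff(z)/80
for t,a,b in zip(th[1:],dy,dz):print(f"{t:.3f} {a:.3f} {b:.3f}")
E
```

```text
[478.213   5.002 114.983] 10.958010695660045 [-3.611  9.181  3.39 ]
0.025 -0.028 -0.102
0.050 -0.030 -0.101
0.075 -0.033 -0.100
0.100 -0.035 -0.099
0.125 -0.038 -0.098
0.150 -0.040 -0.097
0.175 -0.043 -0.096
0.200 -0.045 -0.095
0.225 -0.047 -0.094
0.250 -0.050 -0.093
0.275 -0.052 -0.091
0.300 -0.054 -0.090
0.325 -0.057 -0.089
0.350 -0.059 -0.087
0.375 -0.061 -0.086
0.400 -0.063 -0.084
0.425 -0.065 -0.083
0.450 -0.067 -0.081
0.475 -0.069 -0.079
0.500 -0.071 -0.078
0.525 -0.073 -0.076
0.550 -0.075 -0.074
0.575 -0.077 -0.072
0.600 -0.079 -0.070
0.625 -0.080 -0.068
0.650 -0.082 -0.066
0.675 -0.084 -0.064
0.700 -0.085 -0.062
```

Closing found the bar about 2–3 mm further out than commanded. I'll correct for that, then tip along the arc at about 0.2 rad/s.

Request:
jog_arm --targets '[{"xyz":[0,0.03,0],"spin":0},{"xyz":[0,-0.028,-0.102],"spin":0},{"xyz":[0,-0.03,-0.101],"spin":0},{"xyz":[0,-0.033,-0.1],"spin":0},{"xyz":[0,-0.035,-0.099],"spin":0},{"xyz":[0,-0.038,-0.098],"spin":0},{"xyz":[0,-0.04,-0.097],"spin":0},{"xyz":[0,-0.043,-0.096],"spin":0},{"xyz":[0,-0.045,-0.095],"spin":0},{"xyz":[0,0,0],"spin":0}]'

```text
time: 16.5
tool_pos: [489.7, -15.1, 178.7]
tcp_rot: [3.141, 0.001, -2.631]
contact_force: [-0.2, 2.7, -3.0]
grip_width: 11.2
finger_force: 30.0
```

Forces are low, so I'll carry on.

Request:
jog_arm --targets '[{"xyz":[0,-0.047,-0.094],"spin":0},{"xyz":[0,-0.05,-0.093],"spin":0},{"xyz":[0,-0.052,-0.091],"spin":0},{"xyz":[0,-0.054,-0.09],"spin":0},{"xyz":[0,-0.057,-0.089],"spin":0},{"xyz":[0,-0.059,-0.087],"spin":0},{"xyz":[0,-0.061,-0.086],"spin":0},{"xyz":[0,-0.063,-0.084],"spin":0},{"xyz":[0,-0.065,-0.083],"spin":0},{"xyz":[0,-0.067,-0.081],"spin":0}]'

```text
time: 17.75
tool_pos: [511.9, -54.5, 249.5]
tcp_rot: [3.14, 0.001, -2.63]
contact_force: [-2.1, 7.5, 2.2]
grip_width: 10.9
finger_force: 30.0
```

Request:
jog_arm --targets '[{"xyz":[0,-0.069,-0.079],"spin":0},{"xyz":[0,-0.071,-0.078],"spin":0},{"xyz":[0,-0.073,-0.076],"spin":0},{"xyz":[0,-0.075,-0.074],"spin":0},{"xyz":[0,-0.077,-0.072],"spin":0},{"xyz":[0,-0.079,-0.07],"spin":0},{"xyz":[0,-0.08,-0.068],"spin":0},{"xyz":[0,-0.082,-0.066],"spin":0},{"xyz":[0,-0.084,-0.064],"spin":0},{"xyz":[0,-0.085,-0.062],"spin":0}]'

```text
time: 19.0
tool_pos: [542.3, -108.0, 307.6]
tcp_rot: [3.14, 0.003, -2.629]
contact_force: [-3.5, 10.5, 10.3]
grip_width: 11.2
finger_force: 30.0
```

Request:
jog_arm --targets '[{"xyz":[0,0,0],"spin":0},{"xyz":[0,0,0],"spin":0},{"xyz":[0,0,0],"spin":0},{"xyz":[0,0,0],"spin":0},{"xyz":[0,0,0],"spin":0},{"xyz":[0,0,0],"spin":0},{"xyz":[0,0,0],"spin":0},{"xyz":[0,0,0],"spin":0},{"xyz":[0,0,0],"spin":0},{"xyz":[0,0,0],"spin":0}]'

```text
time: 20.25
tool_pos: [542.2, -107.9, 307.6]
tcp_rot: [3.141, 0.003, -2.629]
contact_force: [-2.7, 9.8, 10.4]
grip_width: 10.8
finger_force: 30.0
```

```bash
python3 - <<'E'
from h import *
o=bot.get_obs();print(o['tool_pos'],o['contact_force'],o['grip_width'])
a=bot.capture('wrist');b=bot.capture('top');cv2.imwrite('pics/t3o.png',b);cv2.imwrite('pics/w3o.png',a)
s=bot.capture('scene');cv2.imwrite('pics/s3o.png',s)
r=lambda i:cv2.resize(i,(400,300),interpolation=cv2.INTER_AREA)
cv2.imwrite('pics/m3.png',np.vstack([np.hstack([r(a),r(b[130:280,250:450])]),np.hstack([r(s[160:340,160:400]),r(s)])]))
E
```

```text
[ 542.24696529 -107.90242193  307.63979282] [-2.71005598  9.8067949  10.3523916 ] 10.823542537636172
```

View pics/m3.png

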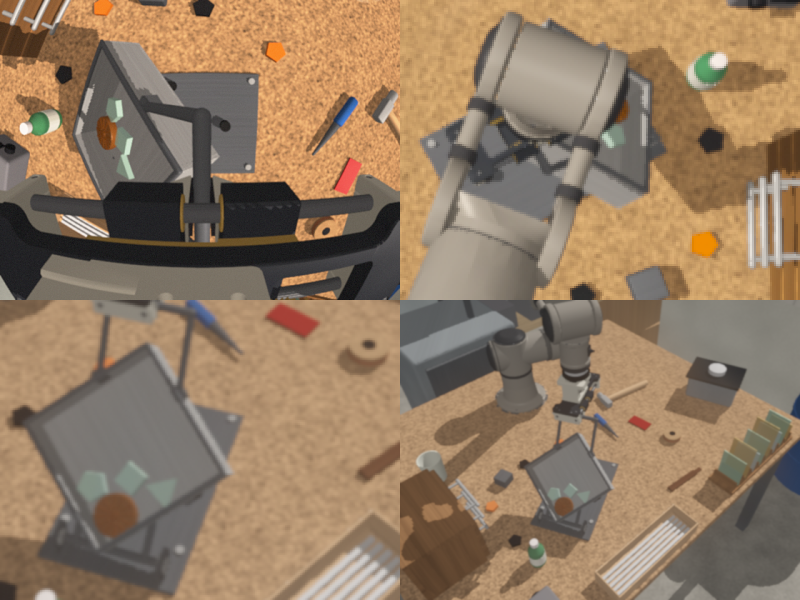

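The pieces are gathered in the pivot corner. I'll check their distances on the tilted floor plane.

```bash
python3 - <<'E'
from h import *
np.set_printoptions(suppress=True,precision=0)
s=bot.get_calibration('scene')
u=np.array([-.487,.873,0]);A=np.array([570,-160,30])-140*u
o=bot.get_obs();t=np.arctan2(o['tool_pos'][2]-30,(o['tool_pos']-A)@u)-np.arctan2(85,326);print(f"tilt {t:.3f}")
n=np.array([0,0,1.]);d=u*np.cos(t)+n*np.sin(t);n=n*np.cos(t)-u*np.sin(t);w=np.cross(n,d)
C=A+4*n+5.66*d; e=np.array(s['eye'])
for k,x,y,h in[('pent',92,488,10),('quad',130,475,10),('tri',162,488,10),('rondel',116,515,16)]:
    v=rays(s,(160+.6*x,160+.6*(y-300)))[0]; P=e+v*(((C+h*n-e)@n)/(v@n)); p=P-C-h*n
    a,b=p@d,p@w; print(k,'dist',round(np.hypot(a,b)),'x,y',round((a+b)/2**.5),round((a-b)/2**.5))
E
```

```text
tilt 0.694
pent dist 79 x,y 75 24
quad dist 100 x,y 63 78
tri dist 110 x,y 26 107
rondel dist 45 x,y 27 36
```

All four pieces are inside 125 mm, but the triangle is at about 105–110 mm. I'll tip about 0.15 rad more for margin.

Request:
jog_arm --targets '[{"xyz":[0,-0.086,-0.06],"spin":0},{"xyz":[0,-0.088,-0.058],"spin":0},{"xyz":[0,-0.089,-0.056],"spin":0},{"xyz":[0,-0.091,-0.053],"spin":0},{"xyz":[0,-0.092,-0.051],"spin":0},{"xyz":[0,-0.093,-0.049],"spin":0},{"xyz":[0,0,0],"spin":0},{"xyz":[0,0,0],"spin":0},{"xyz":[0,0,0],"spin":0},{"xyz":[0,0,0],"spin":0}]'

```text
time: 21.65
tool_pos: [563.8, -146.2, 333.6]
tcp_rot: [-3.14, 0.003, -2.63]
contact_force: [0.6, 6.0, 7.2]
grip_width: 11.1
finger_force: 30.0
```

Request:
jog_arm --targets '[{"xyz":[0,0,0],"spin":0},{"xyz":[0,0,0],"spin":0},{"xyz":[0,0,0],"spin":0},{"xyz":[0,0,0],"spin":0},{"xyz":[0,0,0],"spin":0},{"xyz":[0,0,0],"spin":0},{"xyz":[0,0,0],"spin":0},{"xyz":[0,0,0],"spin":0},{"xyz":[0,0,0],"spin":0},{"xyz":[0,0,0],"spin":0}]'

```text
time: 22.9
tool_pos: [563.8, -146.2, 333.6]
tcp_rot: [-3.14, 0.003, -2.63]
contact_force: [1.3, 6.2, 6.5]
grip_width: 11.2
finger_force: 30.0
```

```bash
python3 - <<'E'
from h import *
o=bot.get_obs();print(o['tool_pos'],o['contact_force'],o['grip_width'],o['finger_force'])
s=bot.capture('scene');cv2.imwrite('pics/s4.png',cv2.resize(s[200:340,160:330],None,fx=4,fy=4,interpolation=2))
E
```

```text
[ 563.83951605 -146.23780806  333.61624407] [1.25138467 6.22648805 6.46777059] 11.222674205441649 30.015343129634857
```

View pics/s4.png

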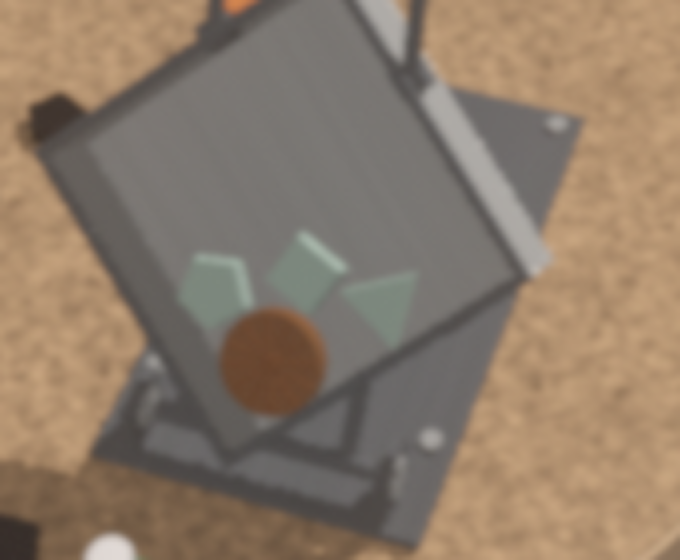

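```bash
python3 - <<'E'
from h import *
s=bot.get_calibration('scene')
u=np.array([-.487,.873,0]);A=np.array([570,-160,30])-140*u
o=bot.get_obs();t=np.arctan2(o['tool_pos'][2]-30,(o['tool_pos']-A)@u)-np.arctan2(85,326);print(f"tilt {t:.3f}")
n=np.array([0,0,1.]);d=u*np.cos(t)+n*np.sin(t);n=n*np.cos(t)-u*np.sin(t);w=np.cross(n,d)
C=A+4*n+5.66*d; e=np.array(s['eye'])
for k,x,y,h in[('pent',213,293,10),('quad',303,276,10),('tri',387,302,10),('rondel',273,360,16),('rightcorner rim',527,272,56)]:
    v=rays(s,(160+x/4,200+y/4))[0]; P=e+v*(((C+h*n-e)@n)/(v@n)); p=P-C-h*n
    a,b=p@d,p@w; print(k,'dist',round(np.hypot(a,b)),'x,y',round((a+b)/2**.5),round((a-b)/2**.5))
E
```

```text
tilt 0.844
pent dist 81 x,y 77 25
quad dist 95 x,y 58 75
tri dist 111 x,y 22 109
rondel dist 47 x,y 28 37
rightcorner rim dist 198 x,y -2 198
```

The glass is at rest at a tilt of 0.84 rad. The farthest piece is about 106–111 mm from the corner, under the 125 mm limit, so I'm handing in.

```bash
python3 -c "
from plant import bot
print(bot.close_job())"
```

```text
the job is handed in; nothing more can be done
None
```

I handed the job in at about 23 s with the rondel and all three offcuts lying in the pivot corner, the farthest about 106–111 mm out, and the bin held steady by its bail at about 0.84 rad; the hand-in returned no verdict.

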